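Show the coded test coupon to the code reader

TASK

Three aluminium test coupons stand on edge in the slotted wooden rack; only one is coded, and you know it by the small notch cut in the upper corner of its coded end (with the notch at the top right, the frosted face with the code looks at you). Take that coupon by its plain end, lift it out and hold it up to the code reader with the frosted face up, square to the reader's window, and the code centred in front of the window at its reading distance of 100 mm. Finish still holding it there, quite still and touched by nothing else; do not bump the reader, and leave the blank coupons, the hammer and the tube where they are.

Things in the scene. Friction and masses are not known exactly. Their poses are not given: they have to be found in the camera images.
- coupon: Coded aluminium plate 120 (x) x 8 (y) x 50 mm (z, up in the rack), 0.13 kg. Origin: middle of its lower long edge, on the underside. Coded end = -x end, its upper corner cut out by a 14 x 14 mm notch. The +y face is frosted (pale, matt) over x -60 to -16 mm; -y face and +x half (plain end) are bare. Stands loose on its slot's floor.
- code (a point): Centre of the code, an 18 mm square of dark dots on the frosted +y face of the coded coupon, at (-35, +4, 29) mm in the coupon's frame. Axes as the coupon's.
- rack: Wooden block fixed to the bench, 130 (x) x 160 (y) x 33 mm high, origin: centre of underside. Open slots along x at y -50, 0, +50 mm, 10 wide, 18 mm deep; slot floor 15 mm above the bench. A coupon stands in each, centred, axes as the rack's, 32 mm of it showing, top edge 65 mm above the bench; 42 mm clear between coupons. Slot of the coded one and yaw of the rack vary.
- reader_head: Black box 47 x 47 x 56 mm on the stand's arm. Origin: centre of its window (white light ring, dark lens), 240 mm above the bench. z axis: viewing direction out of the window, 45 degrees down, towards the robot's side; y axis horizontal. It reads at z = 100 mm on this axis (170 mm above the bench), plate square to the axis and turned about it at will. The box lies behind the window (-z).
- reader_stand: Stand of the reader, fixed: magnetic base 50 x 60 x 55 mm, origin at the centre of its underside; upright post 16 mm thick to 330 mm height, and at 290 mm a rod towards its -x that carries the head. The window is 100 mm from the post's axis, towards the stand's -x.
- blank_a: Blank coupon, same size and metal, full corners, no frosted face, no code; stands in another slot of the rack. Origin: middle of its lower long edge, axes as the coded one's.
- blank_b: The other blank coupon, as blank_a, in the remaining slot.
- hammer: Hammer, 280 mm long, lying on the bench on the robot's left, along its x.
- tube: Offcut of dark steel rectangular tube, 100 (x) x 60 (y) x 40 mm, lying on the far side of the bench, origin at the centre of its underside.
Things that resemble listed ones, but are neither listed nor needed, are in the scene too. Several things look just like the rack: the one meant starts nearest to the robot's base.

How it is judged (in metres and radians):
On the way:
1. the coded coupon is lifted clear of the rack, gripped by its plain half (contact force between the fingers and coupon above 1 N and x of the grasp point in the frame of coupon above 0 m and height (world z) of coupon above 0.06 m and contact force between coupon and rack below 0.05 N), for 0.2 s.
At the end, for the whole second after the job is handed in: Coded coupon held still by its plain half, touching only the gripper; code within 18 mm of the reader's axis along the head's x and y, 75 to 125 mm in front of the window; frosted face up, within 20 degrees of square; blanks moved under 25 mm, hammer and tube under 30 mm (contact force between the fingers and coupon above 1 N and x of the grasp point in the frame of coupon above 0 m and z of code in the frame of reader_head between 0.075 and 0.125 m and x of code in the frame of reader_head between -0.018 and 0.018 m and y of code in the frame of reader_head between -0.018 and 0.018 m and angle between the y axis of coupon and the z axis of reader_head, either way round below 0.35 rad and angle between coupon's own y axis and vertical below 1.2 rad and linear speed of coupon below 0.02 m/s and angular speed of coupon below 0.15 rad/s and contact force between coupon and reader_stand below 0.05 N and contact force between coupon and rack below 0.05 N and distance of each of blank_a, blank_b from where it was at the start of the episode below 0.025 m and distance of each of hammer, tube from where it was at the start of the episode below 0.03 m); the arm keeps its last pose, push and grip.
It fails at once if the reader or its stand is bumped (more than 3 N) (contact force between reader_stand and anything else above 3 N).
It fails at once if a blank coupon is pulled out or pushed away (distance of any of blank_a, blank_b from where it was at the start of the episode above 0.025 m).
It fails at once if the hammer or the tube is moved (distance of any of hammer, tube from where it was at the start of the episode above 0.03 m).
It also fails if it takes over 45 s, if anything falls off the work surface, if the arm or the gripper's body presses on something with over 40 N, if the wrist force passes 120 N, or if a joint passes its speed limit or range.

ROBOT

A 6-joint arm with a two-finger parallel gripper is mounted at the origin on the work surface. World frame = base frame: x ahead of the robot, y to its left, z up, the work surface at z = 0. Lengths are in m, angles in degrees, forces in N, time in s.
With the tool pointing down it reaches from about 0.35 to 0.95 m from the base axis. Payload 17.4 kg.
Tool frame: the origin (TCP) lies on the centre line of the jaws, within the pads' length; the fingertips stand ahead of it and the grasp point (between the pads) lies 2 mm behind it (manip.tip_reach is the z of the fingertips in the tool frame, in m); z points along the fingers, y is the line along which they close (so a half turn about z gives the same grasp; the last joint's range is limited). The gripper opens to 93 mm and grips with 3 to 60 N. Pads are 15 mm wide; open, the fingers measure 128 mm over their backs; the gripper's body (75 mm by 188 mm) begins 65 mm behind the grasp point.
Start: joints at [65.443, 6.646, 82.598, -0, 90.757, -2.166], TCP at [0.257, 0.624, 0.236] pointing down, gripper open.
Joint ranges: [-162.19, 162.19], [-47.58, 125.68], [4.15, 143.07], [-65.23, 245.23], [0.69, 171.88], [-170.13, 170.13]. Speed limits (degrees/s): [108.29, 108.29, 127.2, 180, 180, 180].

INTERFACE

Orientations are given as [roll, pitch, yaw] about the fixed x, y, z axes, in that order (R = Rz(yaw) Ry(pitch) Rx(roll)).
In Python, from bench import manip, camera, get_calibration, nets gives the robot as it stands.
- The arm moves only by the tool arm_command, never from a script. Its argument "commands" is one flat list of numbers, 6 for each row, row after row: the shift along the tool's x, y, z scaled (see below), then the turn, a rotation vector about the tool's x, y, z scaled (see below). A call has 1 to 10 rows; each row is the pose to reach, as a shift and turn from the pose commanded when the call began, along the tool's axes at that moment; what a row does not reach only later rows make up. The controller multiplies each number of a shift by 1000 mm and each number of a turn by 30 degrees. A row lasts 1/12 s, in which the tool goes at most 41.7 mm and 7.16 degrees, less where a joint would pass 70% of its speed; a pose out of reach is approached as far as the arm can. A call with a number of a shift or a turn outside -1 to 1 is refused whole. A call with a gripper value outside its range is refused whole. "hand" is the opening in per cent of the stroke, from 0 (shut) to 100 (fully open), set as the call begins (left out, the last holds). The fingers move at their own pace and stop on an object; "grip_force" is the grip in N (left out, the last holds). Time passes only in rows, so rows that repeat a pose let the fingers close. It gives the time, the measured TCP pose, the force, the opening and the grip force at its end, in the units of the state.
- manip.read_state(): the state, without advancing time (a new reading comes with each control period).
- camera(name): name is "scene" or "top" or "wrist"; returns the picture (480x640x3 uint8, red, green, blue); there is no depth.
- get_calibration(name): a dict with "camera_matrix" (3x3 intrinsics, pixels), "R" (3x3) and "t" (3): a world point X has camera coordinates R X + t. Camera axes: x right, y down, z forward; pixel columns grow to the right and rows downward; lengths in m; the calibration is good to about 2 mm. The wrist camera is an equidistant fisheye: a pixel r from the principal point sees the ray r / f radians off the axis. A picture is of the moment at which its call begins: read the wrist's pose just before it. get_calibration takes no time and is no camera call; for the wrist camera it gives the pose at the moment of the call.
- manip.close_job(): hands the job in; it is judged then, once.
Trained networks look in the newest picture that a camera, given by its name, has taken for a name from the list of things; names that differ only in an ending like _2 or _b are one class to them, and where a whole thing is asked for, a point or a joint stands for the part that bears it (a point fixed in the world has none). Each returns a list of dicts, best first, with "confidence" (0 to 1); they miss things now and then, are a little off and sometimes report something else, mostly with a low value. They report only what shows in the picture. A call takes as long as a camera call. They do not tell look-alikes from the thing itself.
- nets.regions_of(target, camera): "mask" (480x640 bool, what is visible of it) and "uv" ([column, row] in pixels, amid what is visible of it).
The state is a dict: "clock": time; "joint_pos": joint angles; "joint_vel": joint speeds; "joint_torque": joint torques, N m; "position": TCP position; "tcp_rot": TCP orientation; "force": force on the tool from outside, world axes, zero at the start; "moment": the same for the moment, N m; "gripper_width": opening from 0.0 (shut) to 1.0 (fully open); "finger_force": force on a finger pad.
Only numpy, scipy, OpenCV 4.12 (cv2) and the standard library are available. Lean on these libraries where they do the work, as an engineer would, in place of code of your own. Each camera call takes 0.05 s, during which the arm holds its last target. There are 200 camera calls.

## Working session

There is one attempt and no reset: what is moved stays moved. The work goes in short steps, Python scripts to look and compute and a tool call to move; the robot and the scene stay as the last step left them, time stands still between calls to the robot, and variables do not carry over. Pictures are saved under pics/ and viewed, at most 10 in all, crops included, and the job is handed in when it is done.

Besides the shell and the picture viewer there is one more tool, called after "Call:" as name(argument=value, ...) on one line, values as JSON. arm_command: Moves the arm, as the interface text tells. Its arguments: {"type":"object","properties":{"commands":{"type":"array","items":{"type":"number"}},"hand":{"type":"number"},"grip_force":{"type":"number"}},"required":["commands"]}

```bash
mkdir -p pics; ls; python3 - <<'E'
from bench import manip, camera, get_calibration, nets
import cv2,numpy as np
print(manip.tip_reach, manip.read_state())
for n in ["scene","top"]:
    im=camera(n); cv2.imwrite(f"pics/{n}0.png",im[:,:,::-1]); c=get_calibration(n); print(n,c)
    for t in ["rack","coupon","reader_head","reader_stand","tube","hammer"]:
        print(t,[(round(d["confidence"],2),[int(x) for x in d["uv"]],int(d["mask"].sum())) for d in nets.regions_of(t,n)])
E
```

```text
pics
0.017 {'clock': 0.0, 'joint_pos': array([ 6.54429849e+01,  6.67355702e+00,  8.26348126e+01,  1.92664399e-03,
        9.07584773e+01, -2.16491778e+00]), 'joint_vel': array([0.12018973, 0.15467181, 0.12209838, 0.1329412 , 0.00572768,
       0.08549082]), 'joint_torque': array([ 1.96406589e-03, -7.21223044e+01, -6.22635555e+01,  7.80338212e-02,
        2.32499483e-02, -3.21449500e-05]), 'position': array([0.25704723, 0.62393488, 0.23492198]), 'tcp_rot': array([-1.79933274e+02, -4.45033284e-03,  1.57607925e+02]), 'force': array([ 0.33970786, -1.35726553, -0.15202382]), 'moment': array([ 0.00146269, -0.00409015, -0.02049777]), 'finger_force': 0.0, 'gripper_width': 1.0003694816147533}
scene {'camera_matrix': array([[488.51722433,   0.        , 320.439586  ],
       [  0.        , 488.51722433, 235.08909136],
       [  0.        ,   0.        ,   1.        ]]), 'R': array([[ 0.80988013,  0.58654067,  0.0080131 ],
       [ 0.37203246, -0.5030354 , -0.78009438],
       [-0.4535262 ,  0.63476407, -0.62561055]]), 't': array([-0.38303723, -0.16885633,  1.90240303])}
rack [(0.83, [241, 321],
[... 252 characters left out ...]
, 482)]
top {'camera_matrix': array([[553.17968124,   0.        , 326.94372191],
       [  0.        , 553.17968124, 241.49795971],
       [  0.        ,   0.        ,   1.        ]]), 'R': array([[-0.01172192, -0.99971385,  0.02085201],
       [-0.99310709,  0.00920723, -0.11684832],
       [ 0.11662289, -0.02207796, -0.99293085]]), 't': array([-0.13234549,  0.58677459,  1.54503403])}
rack [(0.95, [350, 271], 2147), (0.86, [514, 314], 2810), (0.85, [335, 183], 2525), (0.63, [434, 267], 2497)]
coupon [(0.65, [342, 284], 174)]
reader_head [(0.65, [220, 199], 501)]
reader_stand [(0.78, [215, 188], 1360)]
tube [(0.59, [276, 187], 825), (0.52, [347, 269], 1908)]
hammer [(0.91, [136, 256], 1171)]
```

View pics/top0.png

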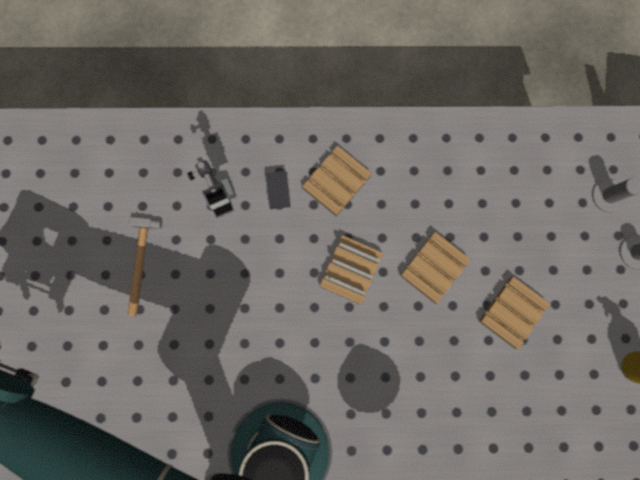

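View pics/scene0.png

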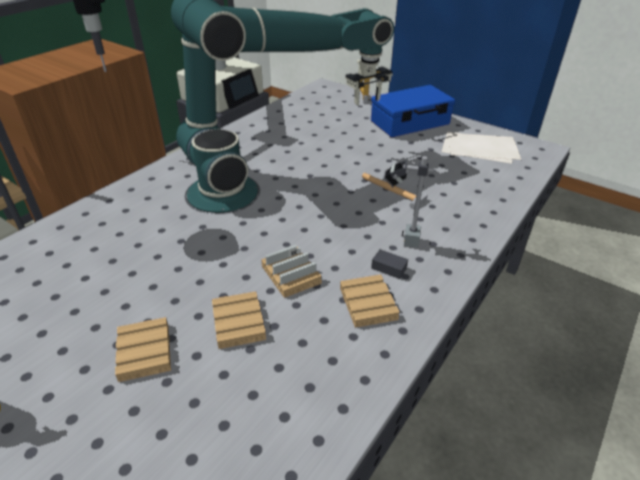

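Top view: the rack holding the three coupons is at about (350,270). It is also the one nearest the base. The look-alike racks, all empty, are at (335,183), (434,267) and (514,314). The reader is at (218,198), the tube at (277,187) and the hammer at (138,265). Next I'll locate them in the world and look at a close crop of the rack.

```bash
cat > h.py <<'E'
from bench import manip, camera, get_calibration, nets
import cv2,numpy as np
from scipy.spatial.transform import Rotation as Ro
def ray(n,uv,c=None):
    c=c or get_calibration(n);K=c["camera_matrix"];R=c["R"];t=c["t"]
    if n=="wrist":
        d=np.array([(uv[0]-K[0,2])/K[0,0],(uv[1]-K[1,2])/K[1,1]]);r=np.hypot(*d)
        v=np.r_[d/max(r,1e-9)*np.sin(r),np.cos(r)]
    else: v=np.linalg.inv(K)@[uv[0],uv[1],1]
    return -R.T@t,R.T@v
def atz(n,uv,z,c=None):
    o,v=ray(n,uv,c);return o+v*(z-o[2])/v[2]
def proj(n,X,c=None):
    c=c or get_calibration(n);K=c["camera_matrix"];p=c["R"]@X+c["t"]
    if n=="wrist":
        r=np.hypot(p[0],p[1]);s=np.arctan2(r,p[2])/r
        return np.array([K[0,2]+K[0,0]*p[0]*s,K[1,2]+K[1,1]*p[1]*s])
    return (K@p)[:2]/p[2]
E
python3 - <<'E'
from h import *
for n,u,z in [("top",(350,270),.04),("top",(335,180),.033),("top",(434,267),.033),("top",(514,314),.033),("top",(277,187),.04),("top",(138,260),.01),("top",(215,200),.24)]: print(n,u,atz(n,u,z).round(3))
a=cv2.imread("pics/top0.png")[220:315,310:395];b=cv2.imread("pics/scene0.png")[235:305,255:335]
c=cv2.imread("pics/top0.png")[105:225,180:300]
f=lambda i,s:cv2.resize(i,None,fx=s,fy=s,interpolation=cv2.INTER_CUBIC)
A,B,C=f(a,4.5),f(b,5),f(c,3)
A=cv2.resize(A,(390,430));B=cv2.resize(B,(400,350))
o=np.zeros((430,800,3),np.uint8);o[:430,:390]=A;o[:350,395:795]=B
cv2.imwrite("pics/crop0.png",o)
E
```

```text
top (350, 270) [ 0.503 -0.203  0.04 ]
top (335, 180) [ 0.765 -0.164  0.033]
top (434, 267) [ 0.509 -0.444  0.033]
top (514, 314) [ 0.374 -0.667  0.033]
top (277, 187) [0.744 0.004 0.04 ]
top (138, 260) [0.54  0.404 0.01 ]
top (215, 200) [0.668 0.144 0.24 ]
```

View pics/crop0.png

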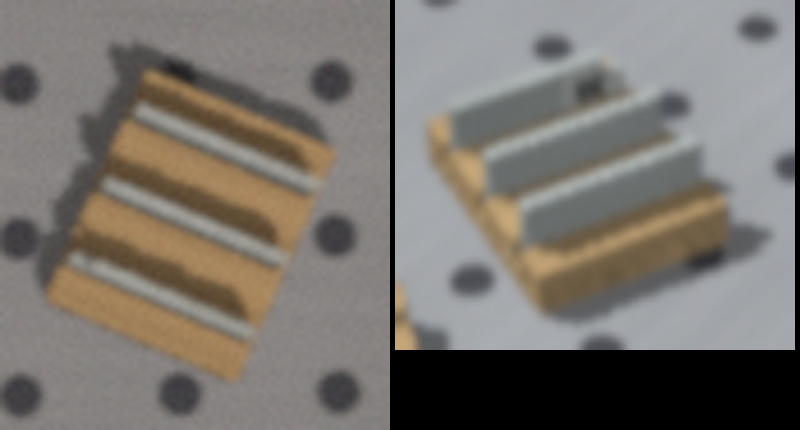

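The coded coupon is in the slot nearest the robot. Its notch and code show at the right end in the scene view, near (302,252), which is the left end in the top view, near (325,277). Its frosted face looks away from the robot.

```bash
python3 - <<'E'
from h import *
P=lambda x,y:(310+x/4.588,220+y/4.526)
for a,b in [((68,258),(252,333)),((103,184),(284,262)),((135,108),(320,187))]:
    A=atz("top",P(*a),.063);B=atz("top",P(*b),.065);d=B-A
    print(A.round(3),B.round(3),np.hypot(*d[:2]).round(3),np.degrees(np.arctan2(d[1],d[0])).round(1),((A+B)/2).round(3))
T=np.eye(3)
s=manip.read_state();R0=Ro.from_euler("xyz",s["tcp_rot"],degrees=True)
tgt=np.array([.43,-.24,.236]);R1=Ro.from_euler("xyz",[180,0,67],degrees=True)
print(R0.inv().apply(tgt-s["position"]),(R0.inv()*R1).as_rotvec(degrees=True)/30)
E
```

```text
[ 0.483 -0.131  0.063] [ 0.435 -0.242  0.065] 0.121 -113.1 [ 0.459 -0.186  0.064]
[ 0.528 -0.153  0.063] [ 0.479 -0.262  0.065] 0.12 -114.3 [ 0.503 -0.207  0.064]
[ 0.575 -0.173  0.063] [ 0.525 -0.285  0.065] 0.123 -114.2 [ 0.55  -0.229  0.064]
[-4.89007091e-01 -7.33091748e-01 -3.53034630e-04] [ 1.09034869e-04 -6.71048593e-05  3.02022140e+00]
```

Call:
arm_command(commands=[-0.23,-0.345,0,0,0,1,-0.23,-0.345,0,0,0,1,-0.23,-0.345,0,0,0,1,-0.23,-0.345,0,0,0,1,-0.23,-0.345,0,0,0,1,-0.23,-0.345,0,0,0,1,-0.23,-0.345,0,0,0,1,-0.23,-0.345,0,0,0,1,-0.23,-0.345,0,0,0,1,-0.23,-0.345,0,0,0,1], hand=32, grip_force=50)

```text
clock: 1.53
position: [0.3381, 0.2156, 0.2358]
tcp_rot: [179.9, 0.0, 127.6]
force: [1.9, 0.4, 0.3]
gripper_width: 0.343
finger_force: 0.0
```

```bash
cat >> h.py <<'E'
def go(tgt,rpy):
    s=manip.read_state();R0=Ro.from_euler("xyz",s["tcp_rot"],degrees=True)
    R1=rpy if isinstance(rpy,Ro) else Ro.from_euler("xyz",rpy,degrees=True)
    print(s["clock"],s["position"].round(4),s["tcp_rot"].round(2),s["joint_pos"].round(1),"SHIFT",R0.inv().apply(np.array(tgt)-s["position"]).round(4),"TURN",((R0.inv()*R1).as_rotvec(degrees=True)/30).round(4))
E
python3 -c "
from h import *
go([.444,-.219,.2],[180,0,66])"
```

```text
1.5333 [0.3381 0.2156 0.2358] [1.7995e+02 1.0000e-02 1.2764e+02] [ 28.9 -29.4 113.5  -0.   95.9  -8.8] SHIFT [-0.4088 -0.1816  0.0358] TURN [ 1.8000e-03 -5.0000e-04  2.0546e+00]
```

Call:
arm_command(commands=[-0.405,-0.18,0.0,0,0,1,-0.405,-0.18,0.0,0,0,1,-0.405,-0.18,0.0,0,0,1,-0.405,-0.18,0.0,0,0,1,-0.405,-0.18,0.0,0,0,1,-0.405,-0.18,0.0,0,0,1,-0.405,-0.18,0.0,0,0,1,-0.405,-0.18,0.0,0,0,1,-0.405,-0.18,0.0,0,0,1,-0.405,-0.18,0.0,0,0,1])

```text
clock: 2.37
position: [0.4365, -0.1898, 0.2359]
tcp_rot: [180.0, 0.0, 97.6]
force: [1.0, 0.4, 0.4]
gripper_width: 0.318
finger_force: 0.0
```

```bash
python3 -c "
from h import *
go([.444,-.219,.2],[180,0,66])"
```

```text
2.3667 [ 0.4365 -0.1898  0.2359] [1.7996e+02 3.0000e-02 9.7570e+01] [-26.6 -18.8 106.1   0.   92.7 -34.1] SHIFT [-0.0299  0.0035  0.0359] TURN [1.7000e-03 5.0000e-04 1.0524e+00]
```

Call:
arm_command(commands=[-0.03,0.003,0.036,0,0,1,-0.03,0.003,0.036,0,0,1,-0.03,0.003,0.036,0,0,1,-0.03,0.003,0.036,0,0,1,-0.03,0.003,0.036,0,0,1,-0.03,0.003,0.036,0,0,1])

```text
clock: 2.87
position: [0.4436, -0.2167, 0.1998]
tcp_rot: [180.0, 0.0, 67.7]
force: [0.7, 0.4, -1.1]
gripper_width: 0.315
finger_force: 0.0
```

```bash
python3 - <<'E'
from h import *
go([.444,-.219,.2],[180,0,66])
im=camera("wrist");np.save("w1.npy",im);c=get_calibration("wrist");np.save("w1c.npy",c,allow_pickle=True)
print(c["camera_matrix"],c["R"],-c["R"].T@c["t"])
cv2.imwrite("pics/w1.png",im[:,:,::-1])
E
```

```text
2.8667 [ 0.4436 -0.2167  0.1998] [179.99   0.    67.7 ] [-29.  -15.8 107.1  -0.   88.8  -6.7] SHIFT [-0.0019  0.0012 -0.0002] TURN [0.0003 0.0001 0.0568]
[[371.64829954   0.         320.01267369]
 [  0.         371.64829954 244.35164241]
 [  0.           0.           1.        ]] [[ 0.92589349 -0.37778319  0.00104955]
 [-0.36260571 -0.8879092   0.28308012]
 [-0.10601101 -0.26248261 -0.95909569]] [ 0.4727329  -0.14143962  0.34933265]
```

View pics/w1.png

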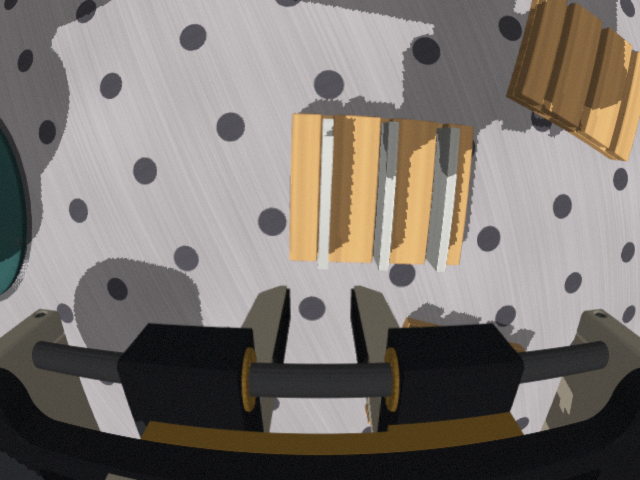

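The three coupons show at columns 325, 388 and 447. The leftmost, from about (327,119) to (324,268), is the coded one, nearest the robot. Next I'll measure its top edge precisely.

```bash
python3 - <<'E'
from h import *
im=np.load("w1.npy");c=np.load("w1c.npy",allow_pickle=True).item()
hsv=cv2.cvtColor(im,cv2.COLOR_RGB2HSV)
C=[]
for r in range(110,276,6):
    row=hsv[r,308:345];m=(row[:,1]<70)&(row[:,2]>150);x=np.where(m)[0]+308
    print(r,(x.min(),x.max(),len(x)) if len(x) else None)
    if 145<=r<=262 and len(x): C.append((np.median(x),r))
W=np.array([atz("wrist",p,.065,c)[:2] for p in C])
d=cv2.fitLine(W.astype(np.float32),cv2.DIST_HUBER,0,.001,.001).ravel();print(d,np.degrees(np.arctan2(d[1],d[0])))
print("plain end",atz("wrist",(324,269.5),.065,c),"notch end",atz("wrist",(327,118),.055,c))
E
```

```text
110 None
116 None
122 (np.int64(322), np.int64(333), 12)
128 (np.int64(322), np.int64(331), 10)
134 (np.int64(322), np.int64(326), 5)
140 (np.int64(322), np.int64(333), 12)
146 (np.int64(322), np.int64(333), 12)
152 (np.int64(321), np.int64(332), 12)
158 (np.int64(321), np.int64(332), 12)
164 (np.int64(321), np.int64(332), 12)
170 (np.int64(321), np.int64(332), 12)
176 (np.int64(321), np.int64(331), 11)
182 (np.int64(320), np.int64(331), 12)
188 (np.int64(320), np.int64(331), 12)
194 (np.int64(320), np.int64(330), 11)
200 (np.int64(320), np.int64(330), 11)
206 (np.int64(320), np.int64(330), 11)
212 (np.int64(319), np.int64(330), 12)
218 (np.int64(319), np.int64(329), 11)
224 (np.int64(319), np.int64(329), 11)
230 (np.int64(319), np.int64(329), 11)
236 (np.int64(319), np.int64(329), 11)
242 (np.int64(319), np.int64(328), 10)
248 (np.int64(318), np.int64(328), 11)
254 (np.int64(318), np.int64(328), 11)
260 (np.int64(316), np.int64(328), 13)
266 (np.int64(308), np.int64(344), 37)
272 (np.int64(308), np.int64(344), 37)
[ 0.41171885  0.9113109   0.4610295  -0.18178995] 65.68714
plain end [ 0.43623862 -0.24027655  0.065     ] notch end [ 0.48395234 -0.12914947  0.055     ]
```

```bash
python3 -c "
from h import *
go([.445,-.2176,.09],[180,0,65.7])"
```

```text
2.9167 [ 0.4436 -0.2167  0.1998] [179.98   0.    67.83] [-29.  -15.8 107.1  -0.   88.8  -6.8] SHIFT [-0.0003  0.0016  0.1098] TURN [0.0006 0.0001 0.071 ]
```

Call:
arm_command(commands=[0,0.0016,0.03,0,0,0.07,0,0.0016,0.06,0,0,0.07,0,0.0016,0.09,0,0,0.07,0,0.0016,0.11,0,0,0.07,0,0.0016,0.12,0,0,0.07,0,0.0016,0.13,0,0,0.07,0,0.0016,0.14,0,0,0.07,0,0.0016,0.146,0,0,0.07,0,0.0016,0.146,0,0,0.07,0,0.0016,0.146,0,0,0.07])

```text
clock: 3.75
position: [0.4453, -0.2175, 0.0541]
tcp_rot: [180.0, 0.0, 65.5]
force: [0.1, -0.9, 0.6]
gripper_width: 0.32
finger_force: 0.0
```

Call:
arm_command(commands=[0,0,0,0,0,0,0,0,0,0,0,0,0,0,0,0,0,0,0,0,0,0,0,0,0,0,0,0,0,0,0,0,0,0,0,0,0,0,0,0,0,0,0,0,0,0,0,0], hand=0, grip_force=50)

```text
clock: 4.42
position: [0.4454, -0.2175, 0.054]
tcp_rot: [179.9, 0.0, 65.5]
force: [2.2, -0.8, 4.2]
gripper_width: 0.083
finger_force: 50.0
```

```bash
python3 - <<'E'
from h import *
go([.445,-.2176,.054],[180,0,65.7])
s=manip.read_state();print(s["force"],s["finger_force"],s["gripper_width"]*93)
E
```

```text
4.4167 [ 0.4454 -0.2175  0.054 ] [179.95   0.    65.51] [-29.   -9.8 116.    0.   73.8  -4.5] SHIFT [-0.0002 -0.0003  0.    ] TURN [ 0.0017  0.0001 -0.0064]
[ 2.21424223 -0.82286121  4.18951551] 50.00086426734924 7.741386260616222
```

Call:
arm_command(commands=[0,0,-0.01,0,0,0,0,0,-0.025,0,0,0,0,0,-0.045,0,0,0,0,0,-0.07,0,0,0,0,0,-0.1,0,0,0,0,0,-0.13,0,0,0,0,0,-0.155,0,0,0,0,0,-0.17,0,0,0,0,0,-0.17,0,0,0,0,0,-0.17,0,0,0])

```text
clock: 5.25
position: [0.445, -0.2173, 0.2232]
tcp_rot: [-180.0, 0.0, 65.5]
force: [-0.3, -0.7, -1.5]
gripper_width: 0.083
finger_force: 50.0
```

```bash
python3 - <<'E'
from h import *
s=manip.read_state();print(s["force"],s["finger_force"],s["gripper_width"]*93,s["position"])
for n in ["scene","top","wrist"]:
    im=camera(n);c=get_calibration(n);np.save(f"L_{n}.npy",im);np.save(f"Lc_{n}.npy",c,allow_pickle=True)
    for t in ["reader_head","reader_stand"]:
        for d in nets.regions_of(t,n):
            x,y,w,h=cv2.boundingRect(d["mask"].astype(np.uint8));print(n,t,round(d["confidence"],2),d["uv"],(x,y,w,h))
a=np.load("L_top.npy")[150:230,175:255];b=np.load("L_scene.npy")[145:245,370:450]
o=np.zeros((600,1010,3),np.uint8)
A=cv2.resize(a,(400,400),interpolation=cv2.INTER_CUBIC);B=cv2.resize(b,(400,500),interpolation=cv2.INTER_CUBIC)
o=np.zeros((500,800,3),np.uint8);o[:400,:400]=A;o[:,400:]=B
cv2.imwrite("pics/reader.png",o[:,:,::-1]);cv2.imwrite("pics/w2.png",np.load("L_wrist.npy")[:,:,::-1])
E
```

```text
[-0.27438178 -0.71349903 -1.53015581] 49.998135566711426 7.729576506783843 [ 0.44502268 -0.2173228   0.2232448 ]
scene reader_head 0.68 [393.9, 176.9] (384, 163, 25, 24)
scene reader_stand 0.94 [403.3, 177.0] (384, 158, 47, 90)
top reader_head 0.72 [219.1, 202.2] (206, 189, 27, 29)
top reader_stand 0.55 [215.5, 190.3] (187, 158, 48, 59)
```

View pics/reader.png

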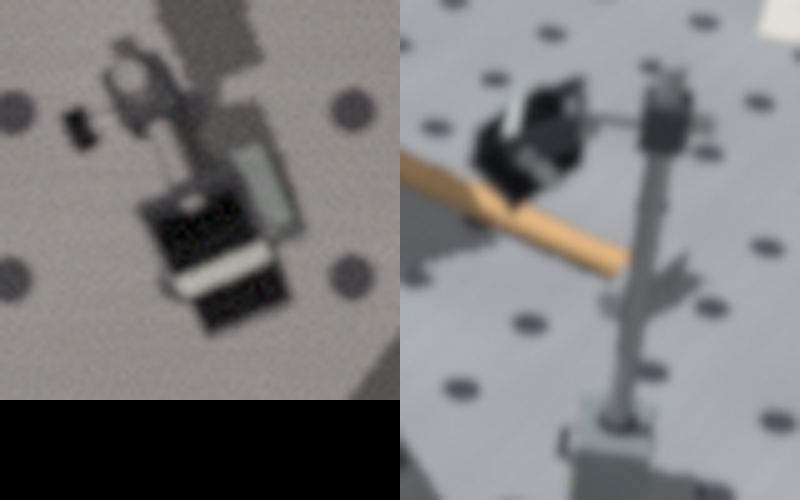

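View pics/w2.png

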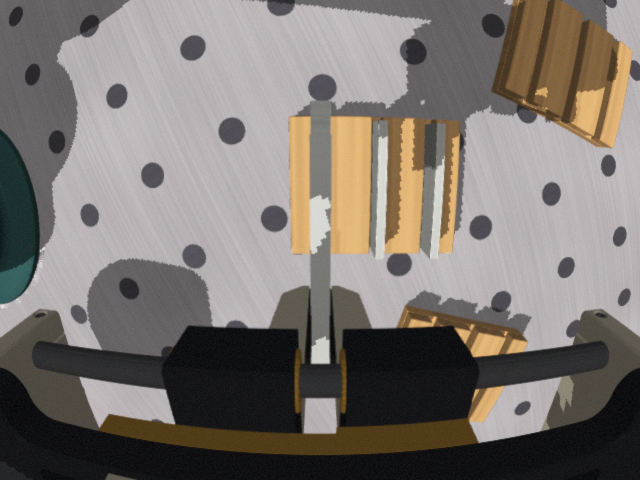

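The wrist view shows the coupon hanging straight in the jaws, from (320,100) to (320,340), with both blanks still in the rack. In the reader crop, the top view has the head's box at pixel (219,202) and the post top at (200.6,165). The scene view has the post running from (414,229) to (424,162). I'll fit the reader's pose to these.

```bash
cat > fit.py <<'E'
from h import *
from scipy.optimize import differential_evolution as DE
def axes(f):
    h=np.array([np.cos(f),np.sin(f),0]);z=(-h-[0,0,1])/np.sqrt(2);s=np.cross([0,0,1],h);return h,z,s,np.cross(z,s)
def box(p):
    W=np.array([p[0],p[1],.24]);h,z,s,u=axes(p[2])
    return [W-a*z+b*s+c*u for a in(0,.056) for b in(-.0235,.0235) for c in(-.0235,.0235)]
def hull(n,c,p):
    q=np.array([proj(n,X,c) for X in box(p)]);m=np.zeros((480*2,640*2),np.uint8)
    cv2.fillConvexPoly(m,cv2.convexHull((q*2+.5).round().astype(np.int32)),1);return m
if __name__=="__main__":
    D={}
    for n in["top","scene"]:
        camera(n)
        D[n]=(cv2.resize(nets.regions_of("reader_head",n)[0]["mask"].astype(np.uint8),None,fx=2,fy=2,interpolation=0),get_calibration(n))
    def cost(p,w=(1,1)):
        k=0
        for (n,(m,c)),ww in zip(D.items(),w):
            b=hull(n,c,p);k+=ww*(1-(m&b).sum()/max(1,(m|b).sum()))
        P=np.array([p[0],p[1],0])+.1*axes(p[2])[0]
        e=np.r_[proj("top",P+[0,0,.33],D["top"][1])-[200.6,165],proj("scene",P+[0,0,.055],D["scene"][1])-[414,229]]
        return k+0.02*np.abs(e).sum()*w[2] if len(w)>2 else k
    for w in[(1,1,1),(1,1),(1,0,1),(1,0)]:
        r=DE(cost,[(.6,.75),(.05,.22),(-1.2,1.2)],args=(w,),seed=1,maxiter=60,popsize=12);print(w,r.fun.round(3),r.x.round(4),np.degrees(r.x[2]).round(1), (np.array([r.x[0],r.x[1],0])+.1*axes(r.x[2])[0]).round(4))
    print("post",atz("top",(200.6,165),.33),atz("scene",(424,162),.33),atz("scene",(414,229),.055))
E
python3 fit.py
```

```text
(1, 1, 1) 0.702 [0.6438 0.1214 0.4277] 24.5 [0.7348 0.1628 0.    ]
(1, 1) 0.656 [0.642  0.1197 0.5593] 32.0 [0.7267 0.1728 0.    ]
(1, 0, 1) 0.303 [0.6422 0.1238 0.3962] 22.7 [0.7345 0.1624 0.    ]
(1, 0) 0.241 [0.6424 0.121  0.5632] 32.3 [0.727  0.1743 0.    ]
post [0.734471   0.16275665 0.33      ] [0.74906118 0.13551544 0.33      ] [0.73932007 0.16641043 0.055     ]
```

```bash
cat > tgt.py <<'E'
from fit import *
W=np.array([.643,.122,.24]);h,z,s,u=axes(np.radians(25.5))
e=-z;d=(h-[0,0,1])/np.sqrt(2)
R=Ro.from_matrix(np.c_[np.cross(e,d),e,d])
code=W+.1*z;T=code-R.apply([.071,.004,.010])
E
python3 - <<'E'
from tgt import *
print(T,R.as_euler("xyz",degrees=True),R.as_matrix().round(3));pre=T-.12*d;print(pre)
go(pre,R);s=manip.read_state();R0=Ro.from_euler("xyz",s["tcp_rot"],degrees=True)
D=(R0.inv()*R).as_rotvec(degrees=True);print(np.linalg.norm(D))
E
```

```text
[0.60080873 0.02321287 0.17353196] [1.35000000e+02 1.27222187e-14 1.15500000e+02] [[-0.431  0.638  0.638]
 [ 0.903  0.304  0.304]
 [-0.     0.707 -0.707]]
[ 0.52422183 -0.01331721  0.25838478]
5.9 [ 0.4451 -0.2174  0.2236] [-180.      0.     65.51] [-29.  -16.  105.   -0.   91.   -4.5] SHIFT [ 0.2185 -0.0126 -0.0348] TURN [-1.4018  0.6535 -1.5777]
66.28152269592717
```

Call:
arm_command(commands=[0.02,0,-0.005,-0.1,0.05,-0.11,0.05,-0.003,-0.01,-0.23,0.11,-0.26,0.08,-0.005,-0.015,-0.37,0.17,-0.42,0.11,-0.006,-0.02,-0.51,0.24,-0.58,0.14,-0.008,-0.025,-0.65,0.3,-0.73,0.14,-0.008,-0.025,-0.7,0.33,-0.79,0.14,-0.008,-0.025,-0.7,0.33,-0.79])

```text
clock: 6.48
position: [0.4955, -0.0857, 0.2489]
tcp_rot: [157.4, -5.1, 90.8]
force: [0.0, 0.0, -0.7]
gripper_width: 0.083
finger_force: 50.0
```

```bash
python3 -c "
from tgt import *
go(T-.12*d,R)"
```

```text
6.4833 [ 0.4955 -0.0857  0.2489] [157.37  -5.12  90.75] [-19.6 -29.2 114.3  12.6  75.4 -20.4] SHIFT [0.0725 0.0286 0.0086] TURN [-0.6966  0.321  -0.7828]
```

Call:
arm_command(commands=[0.015,0.006,0.002,-0.1,0.05,-0.11,0.03,0.012,0.004,-0.23,0.11,-0.26,0.045,0.018,0.006,-0.37,0.17,-0.42,0.06,0.024,0.008,-0.51,0.24,-0.58,0.07,0.028,0.008,-0.65,0.3,-0.73,0.0725,0.0285,0.0086,-0.697,0.321,-0.783,0.0725,0.0285,0.0086,-0.697,0.321,-0.783,0.0725,0.0285,0.0086,-0.697,0.321,-0.783])

```text
clock: 7.15
position: [0.5247, -0.0151, 0.2578]
tcp_rot: [135.2, -0.1, 115.2]
force: [-0.5, -0.6, -1.3]
gripper_width: 0.084
finger_force: 50.0
```

```bash
python3 - <<'E'
from tgt import *
go(T-.12*d,R)
im=camera("wrist");np.save("w3.npy",im);np.save("w3c.npy",get_calibration("wrist"),allow_pickle=True)
cv2.imwrite("pics/w3.png",im[:,:,::-1]);c=get_calibration("wrist")
print(proj("wrist",W,c),[proj("wrist",X,c).round() for X in box([*W[:2],np.radians(25.5)])])
E
```

```text
7.15 [ 0.5247 -0.0151  0.2578] [135.24  -0.15 115.17] [-20.5 -35.5 122.7  34.6  62.9 -53.4] SHIFT [ 0.0018  0.0007 -0.0002] TURN [-0.008   0.0042 -0.0113]
[453.76742846 151.34934603] [array([463., 185.]), array([443., 178.]), array([466., 121.]), array([445., 122.]), array([528., 188.]), array([501., 180.]), array([531., 128.]), array([504., 127.])]
```

View pics/w3.png

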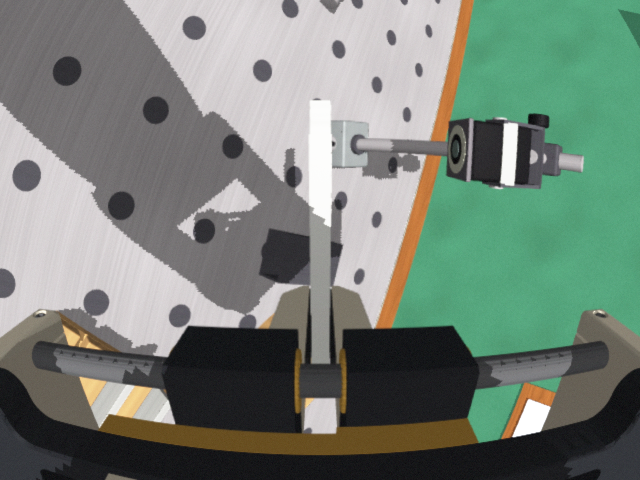

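The reader's window appears at about (457,149), against a prediction of (454,151), so the reader estimate is good to about 3 mm. The coupon lies in its plane below the reader, up to (320,100). I'm moving in along the tool axis.

Call:
arm_command(commands=[0.002,0.0,0.01,-0.008,0.004,-0.01,0.002,0.0,0.03,-0.008,0.004,-0.01,0.003,0.0,0.05,-0.008,0.004,-0.01,0.003,0.0,0.07,-0.008,0.004,-0.01,0.003,0.0,0.085,-0.008,0.004,-0.01,0.003,0.0,0.1,-0.008,0.004,-0.01,0.003,0.0,0.11,-0.008,0.004,-0.01,0.003,0.0,0.12,-0.008,0.004,-0.01,0.003,0.0,0.12,-0.008,0.004,-0.01,0.003,0.0,0.12,-0.008,0.004,-0.01])

```text
clock: 8.03
position: [0.6, 0.0249, 0.1728]
tcp_rot: [134.9, 0.0, 115.6]
force: [-0.6, -0.6, -1.4]
gripper_width: 0.08
finger_force: 50.0
```

```bash
python3 - <<'E'
from tgt import *
go(T,R);s=manip.read_state();Rm=Ro.from_euler("xyz",s["tcp_rot"],degrees=True)
o=[]
im=camera("wrist");c=get_calibration("wrist");im=im.copy()
print("head front pred",[proj("wrist",X,c).round().tolist() for X in box([*W[:2],np.radians(25.5)])[:4]],proj("wrist",W,c).round(),
 "end",[proj("wrist",s["position"]+Rm.apply([.096,y,.003]),c).round().tolist() for y in(-.004,.004)])
a=im[:300,250:650]
b=camera("scene");cs=get_calibration("scene")
cp=s["position"]+Rm.apply([.071,.004,.01]);print("code scene",proj("scene",cp,cs).round(1),"code in head",np.c_[u,s*0 if 0 else axes(np.radians(25.5))[2],z].T@(cp-W))
b=b[130:240,340:450]
o=np.zeros((480,800,3),np.uint8);o[:300,:390]=a[:,:390];o[:400,400:]=cv2.resize(b,(400,400),interpolation=cv2.INTER_CUBIC)
cv2.imwrite("pics/f.png",o[:,:,::-1])
E
```

```text
8.0333 [0.6    0.0249 0.1728] [1.3491e+02 3.0000e-02 1.1564e+02] [-12.  -22.4 122.4  35.9  47.5 -54.6] SHIFT [-0.0018  0.0005 -0.0005] TURN [ 0.0031 -0.0026  0.004 ]
head front pred [[556.0, 234.0], [509.0, 212.0], [566.0, 126.0], [515.0, 126.0]] [535. 174.] end [[308.0, 101.0], [328.0, 101.0]]
code scene [363.7 194.6] code in head [0.00044138 0.00183816 0.10064907]
```

View pics/f.png

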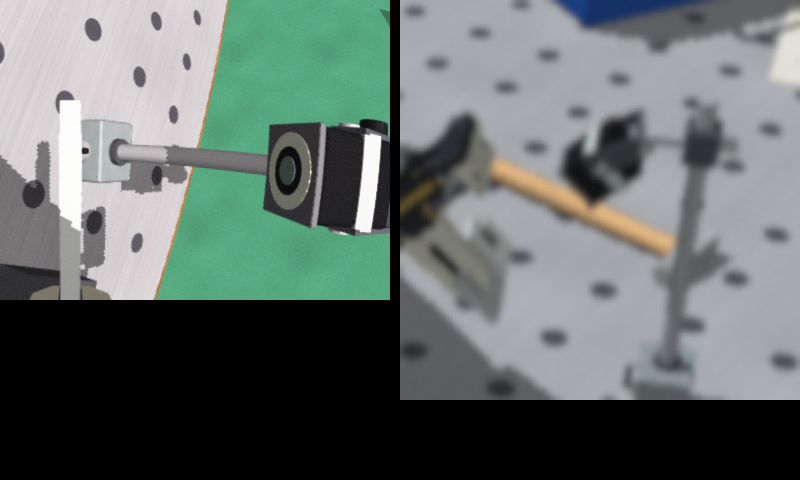

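The wrist view shows the window at (538,171), against a prediction of (535,174), and the coupon's end at row 100, against 101. The code is therefore centred to within a few mm, at about 100 mm, with nothing touching it. I'll let it settle and hand in.

Call:
arm_command(commands=[0,0,0,0,0,0,0,0,0,0,0,0,0,0,0,0,0,0,0,0,0,0,0,0,0,0,0,0,0,0,0,0,0,0,0,0])

```text
clock: 8.63
position: [0.6, 0.0246, 0.1732]
tcp_rot: [134.9, 0.1, 115.6]
force: [1.2, -1.5, -1.3]
gripper_width: 0.078
finger_force: 50.0
```

```bash
python3 -c "
from h import *
s=manip.read_state();print(s['finger_force'],s['position'],s['joint_vel'])
print(manip.close_job())"
```

```text
49.999035000801086 [0.60000771 0.02458054 0.17322447] [ 0.00251134  0.08120633  0.06563628 -0.07754181  0.03245174 -0.05814965]
the job is handed in; nothing more can be done
None
```

I handed the job in at about 8.6 s with the coded coupon held still by its plain end, frosted face up, and the code estimated within a few mm of the reader's axis at about 100 mm; `close_job()` returned no verdict.

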